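# Latch the specimen carrier shut

### The arm

A 6-joint arm with a two-finger parallel gripper is mounted at the origin on the work surface. World frame = base frame: x ahead of the robot, y to its left, z up, the work surface at z = 0. Lengths are in m, angles in rad, forces in N, time in s.
With the tool pointing down it reaches from about 0.325 to 0.775 m from the base axis. Payload 5.5 kg.
Tool frame: the origin (TCP) lies midway between the tips of the shut fingers; the grasp point (between the pads) lies 19 mm behind it (arm.grip_point_offset is the distance from the TCP to the grasp point, in m); x points along the fingers, z is the direction in which the jaws open and shut, and the axes are right-handed (so a half turn about x gives the same grasp; the last joint's range is limited). The gripper opens to 88 mm and grips with 3 to 60 N. Pads are 20 mm wide; open, the fingers measure 115 mm over their backs; the gripper's body (75 mm by 178 mm) begins 61 mm behind the grasp point.
Start: joints at [1.203, 0.091, 1.231, -0, 1.82, -0.057], TCP at [0.183, 0.571, 0.223] pointing down, gripper open.
Joint ranges: [-2.87, 2.87], [-0.86, 2.18], [0.17, 2.46], [-1.51, 4.65], [0.06, 2.69], [-2.65, 2.65]. Speed limits (rad/s): [2.57, 2.57, 3.01, 3.14, 3.14, 3.14].

### API

Orientations are given as a rotation vector (axis times angle).
In Python, from station import readout, read_camera, finish_job, finder, arm gives the robot as it stands.
- The arm moves only by the tool jog_arm, never from a script. Its argument "deltas" is a list of rows, each a list of 2 entries, a list of its own where there are three numbers: the shift along the tool's x, y, z in mm, then the turn about the tool's x in rad. In form: [[[tx, ty, tz], roll], ...]. A call has 1 to 5 rows; each row shifts and turns the pose as measured when the row begins, along the tool's axes as they then stand; what a row does not reach is not made up. A row lasts 1/10 s, in which the tool goes at most 50 mm and 8.59 degrees, less where a joint would pass 70% of its speed; a pose out of reach is approached as far as the arm can. A call is refused whole if a number of a shift passes 50 or a number of a turn 0.15, either way. A call with a gripper value outside its range is refused whole. "fingers" is the opening, from 0 (shut) to 1 (fully open), set as the call begins (left out, the last holds). The fingers move at their own pace and stop on an object; the grip force is fixed at half the most. Time passes only in rows, so rows that do not move let the fingers close. It gives the time, the measured TCP pose, the force and the opening at its end, in the units of the state.
- readout.observe(): the state, without advancing time (a new reading comes with each control period).
- read_camera(name): name is "scene" or "top" or "wrist"; returns a dict with "pixels" (420x560x3 uint8, blue, green, red), "camera_matrix" (3x3 intrinsics, pixels), "extrinsics" (4x4, takes a point from world to camera coordinates). Camera axes: x right, y down, z forward; pixel columns grow to the right and rows downward; lengths in m; the calibration is good to about 2 mm. A picture is of the moment at which its call begins. There is no depth.
- finish_job(): hands the job in, once; it reports no verdict.
Trained networks look in a picture, given as the dict that the camera call returned (one of the last four; its "shot" number tells which), for a name from the list of things; names that differ only in an ending like _2 or _b are one class to them, and where a whole thing is asked for, a point or a joint stands for the part that bears it (a point fixed in the world has none). Each returns a list of dicts, best first, with "score" (0 to 1); they miss things now and then, are a little off and sometimes report something else, mostly with a low value. They report only what shows in the picture. A call takes as long as a camera call.
- finder.look_for(picture, query): "at" ([column, row] in pixels, amid what is visible of it).
- finder.landmark_of(picture, query): "at" ([column, row] in pixels: a listed point, or the origin of a listed thing).
The state is a dict: "time": time; "joint_pos": joint angles; "dq": joint speeds; "joint_torque": joint torques, N m; "tcp_pos": TCP position; "tool_rot": TCP orientation; "contact_force": force on the tool from outside, world axes, zero at the start; "torque": the same for the moment, N m; "finger_gap": finger opening in m.
Only numpy, scipy, OpenCV 4.12 (cv2) and the standard library are available. Lean on these libraries where they do the work, as an engineer would, in place of code of your own. Each camera call takes 0.05 s, during which the arm holds its last target.

### The job

The specimen carrier's lid is resting loosely on its seal. Hook the steel loop of its latch over the yellow keeper on the lid, then press the red lever all the way down against the carrier's front so that the lid is pulled tight. Let go, and leave the jar, tip box, slide box and dishes beside it where they are.

Things in the scene. Friction and masses are not known exactly. Their poses are not given: they have to be found in the camera images.
- carrier: White carrier, blue stripe, fixed to the bench; 240 mm wide (y), 130 mm high plus a 30 mm grey lid with bar handle. Origin on the bench; x points level from latch side to back, z up. The latch side (lid too) leans back 25 degrees: outward normal (-0.906, 0, 0.423), up-slope (0.423, 0, 0.906). Top front edge of the body x = -85, z = 130 mm; foot of the front x = -146; back x = +85. Latch at y = 0.
- lever_pivot (a point): Hinge axis (parallel to the carrier's y) of the red latch lever, on the sloped front, 10 mm out from it, about 103 mm above the bench. Fixed to the carrier.
- lever_tip (a point): Point in the middle of the red lever near its free end, 50 mm from lever_pivot (the lever ends at 56 mm). The lever is 28 to 32 mm wide and 5 to 6 mm thick.
- loop_bar (a point): Middle of the steel loop's cross bar (5 mm thick, 42 mm long along the carrier's y). Two side rods, 4.4 mm thick and 39 mm apart, straddle the lever and join it to a pin on the lever; bar to pin 60 mm, pin to lever_pivot 15 mm. With the lever at angle a the pin lies from lever_pivot in the direction the lever would have at a - 0.12 rad.
- loop_tab (a point): Middle of the loop's blue-edged finger tab, 12 mm beyond the cross bar along the loop and 4 mm outward of it: 24 mm wide, 18 mm tall, 3 to 5 mm thick. Push it towards the lid to swing the loop over the keeper, or pinch its 24 mm width.
- keeper (a point): Seat of the bar in the yellow keeper (28 mm wide) on the lid's sloped front: the bar's middle lies here when hooked, 6 mm out from the lid's face. The bar comes from above and drops between the face and the keeper's lip, which stands 12.5 mm out from the face and rises 3 mm above this point along the slope.
- lever (a joint): Lever angle, rad: 0 = closed, flat down the slope (a stop); grows as it swings out and up; pi/2 = square to the sloped front; pi would be up the slope. Starts at 1.8 to 2.1. Light friction holds it where it is left. About 10 N at its end closes the hooked latch, which goes over centre just before 0 and then stays shut.
- loop (a joint): Swing of the loop relative to the lever, rad. (loop - lever) = 0: the loop points up the slope (0.04 inward of it); positive leans outward; 0.44 is upright. It swings freely and falls the way it leans: at the start outward, on its stop at 2.9 close over the lever; tipped inward past upright it falls on the lid's front over the keeper (loop - lever about -0.35).
- lid (a joint): Lid hinge in rad, hinge along the back top edge: about 0.023 (4 mm open at the front) while it rests loosely on its springy seal, under 0.012 when pulled tight.
- jar: Specimen jar, clear with a red lid, 64 mm across and 70 mm tall; bystander, to be left alone. Origin at the centre of its underside.
- tipbox: Pipette tip box, blue with a clear lid, 120 x 85 x 63 mm; bystander, to be left alone. Origin at the centre of its underside.
- slidebox: Orange slide box, 95 x 80 x 32 mm; bystander, to be left alone. Origin at the centre of its underside.
- dishes: Stack of three white dishes, 90 mm across, 44 mm tall; bystander, to be left alone. Origin at the centre of its underside.

How it is judged:
At the end, for the whole second after the job is handed in: The lever is down (within 0.1 rad of flat), the loop's bar lies in the keeper (within 6 mm of its seat) and the lid is pulled tight (hinge under 0.012 rad, about 2 mm at the front) (value of joint lever below 0.1 rad and value of joint lid below 0.012 rad and distance between loop_bar and keeper below 0.006 m); the robot touches nothing.
It fails at once if a bystander is moved more than 40 mm (distance of any of jar, tipbox, slidebox, dishes from where it was at the start of the episode above 0.04 m).
It also fails if it takes over 48 s, if anything falls off the work surface, if the arm or the gripper's body presses on something with over 40 N, if the wrist force passes 120 N, or if a joint passes its speed limit or range.

## Working session

There is one attempt and no reset: what is moved stays moved. The work goes in short steps, Python scripts to look and compute and a tool call to move; the robot and the scene stay as the last step left them, time stands still between calls to the robot, and variables do not carry over. Pictures are saved under pics/ and viewed, and the job is handed in when it is done.

Besides the shell and the picture viewer there is one more tool, called by a JSON object that holds its "op" and its "data", one argument or row to a line. jog_arm: Moves the arm, as the interface text tells. Its arguments: {"type":"object","properties":{"deltas":{"type":"array"},"fingers":{"type":"number"}},"required":["deltas"]}

```bash
ls; mkdir -p pics
cat > h.py <<'E'
from station import readout, read_camera, finish_job, finder, arm
import numpy as np, cv2
from scipy.spatial.transform import Rotation as R
def tri(obs):
    # obs: list of (pic,[u,v])
    A=[]
    for p,uv in obs:
        P=np.array(p["camera_matrix"])@np.array(p["extrinsics"])[:3]
        A.append(uv[0]*P[2]-P[0]);A.append(uv[1]*P[2]-P[1])
    X=np.linalg.svd(np.array(A))[2][-1];return X[:3]/X[3]
def proj(p,X):
    c=np.array(p["extrinsics"])@np.append(X,1);q=np.array(p["camera_matrix"])@c[:3];return q[:2]/q[2]
E
python3 - <<'E'
from h import *
s=readout.observe();print(s)
P={}
for n in ["scene","top"]:
    P[n]=read_camera(n);cv2.imwrite(f"pics/{n}0.png",P[n]["pixels"])
    e=np.array(P[n]["extrinsics"]);print(n,-e[:3,:3].T@e[:3,3],e[2,:3])
for q in ["carrier","lever_pivot","lever_tip","loop_bar","loop_tab","keeper","jar","tipbox","slidebox","dishes"]:
    o=[]
    for n in P:
        r=finder.landmark_of(P[n],q);print(q,n,[(np.round(x["at"],1),round(x["score"],2)) for x in r[:2]])
        if r:o.append((P[n],r[0]["at"]))
    if len(o)==2:
        X=tri(o);print("   ",X.round(4),[np.round(proj(p,X)-u,1) for p,u in o])
E
```

```text
pics
{'time': 0.0, 'joint_pos': array([ 1.20329082e+00,  9.18659572e-02,  1.23183969e+00,  9.66756349e-06,
        1.81978753e+00, -5.67095485e-02]), 'dq': array([-0.00157964,  0.00161087, -0.00173473,  0.00080268,  0.00052787,
        0.0006158 ]), 'joint_torque': array([ 7.30925640e-04, -4.46452832e+01, -4.06445539e+01,  6.98027574e-02,
        2.96187960e-02, -1.62364122e-04]), 'tcp_pos': array([0.18339299, 0.57099072, 0.22152871]), 'tool_rot': array([-0.97834986,  1.34199353,  0.97665257]), 'contact_force': array([ 0.12807326, -0.71137788, -0.10466084]), 'torque': array([-0.01508633,  0.05472399,  0.00528552]), 'finger_gap': 0.08786238424257237}
scene [0.82824479 0.47504335 0.82651822] [-0.25696549 -0.48880242 -0.83369115]
top [0.4519168  0.05796531 0.98666437] [ 0.21369856  0.02898007 -0.9764697 ]
carrier scene [(array([284. , 225.4]), 0.72)]
carrier top []
lever_pivot scene [(array([267.7, 156.7]), 0.7)]
lever_pivot top [(array([365.6, 252.8]), 0.78), (array([236.4, 204.9]), 0.56)]
    [ 0.5688 -0.0935  0.1004] [array([-0.8, -0.2]), array([-0.6,  0.6])]
lever_tip scene [(array(
[... 689 characters left out ...]
[-0.6, -0.2]), array([-0.4,  0.5])]
jar scene [(array([291.2, 306.6]), 0.57)]
jar top [(array([235.9, 208.9]), 0.89)]
    [ 0.6566  0.1851 -0.0107] [array([1.6, 0.4]), array([ 1.1, -1. ])]
tipbox scene [(array([206.8, 267.6]), 0.89), (array([357.3, 290.9]), 0.5)]
tipbox top [(array([308.9, 164.5]), 0.96)]
    [ 0.7731  0.0321 -0.0012] [array([-0.5, -0.1]), array([-0.3,  0.3])]
slidebox scene [(array([173.8, 190.5]), 0.97)]
slidebox top [(array([397.7, 174.9]), 0.96)]
    [ 0.7651 -0.1697  0.0145] [array([-0.1, -0. ]), array([-0.1,  0.1])]
dishes scene [(array([356.8, 293.9]), 0.83)]
dishes top [(array([211.4, 258.4]), 0.95)]
    [0.5356 0.2246 0.0015] [array([0.4, 0.1]), array([ 0.3, -0.2])]
```

Run:
```python
import cv2
for n in ["scene","top"]:
    i=cv2.imread(f"pics/{n}0.png");cv2.imwrite(f"pics/{n}0c.png",cv2.resize(i[80:300,150:430] if n=="scene" else i[150:320,200:470],None,fx=2.8,fy=2.7))
```

```text
(no output)
```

View pics/scene0c.png

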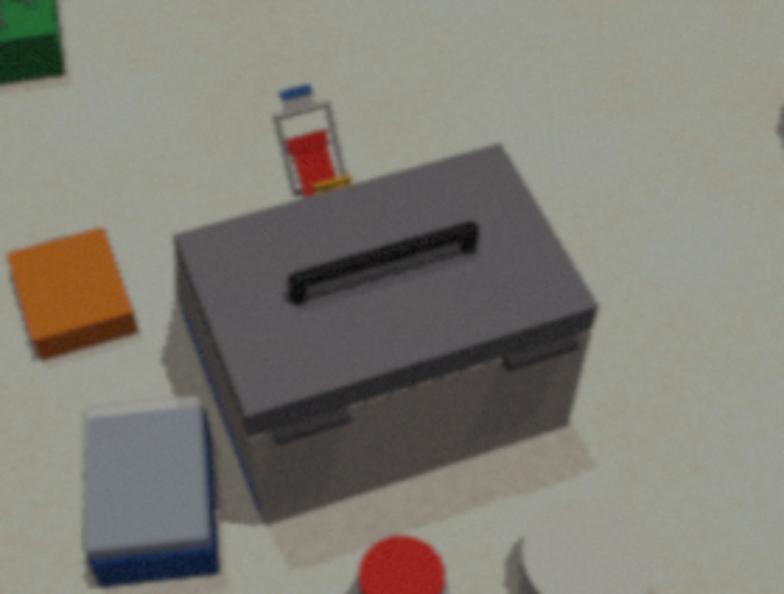

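View pics/top0c.png

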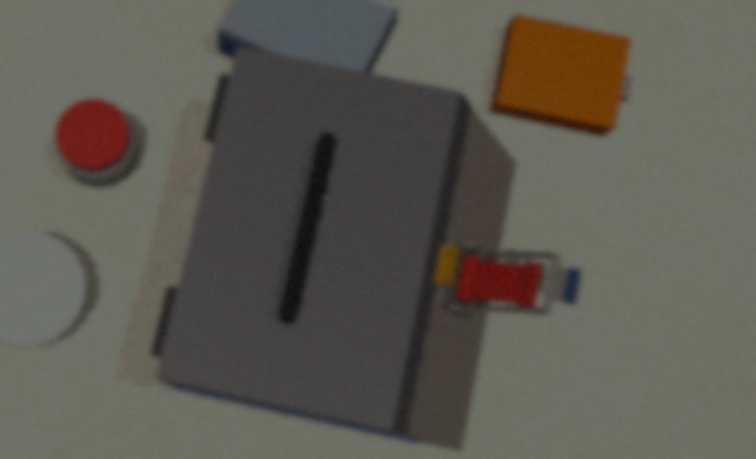

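View pics/top0.png

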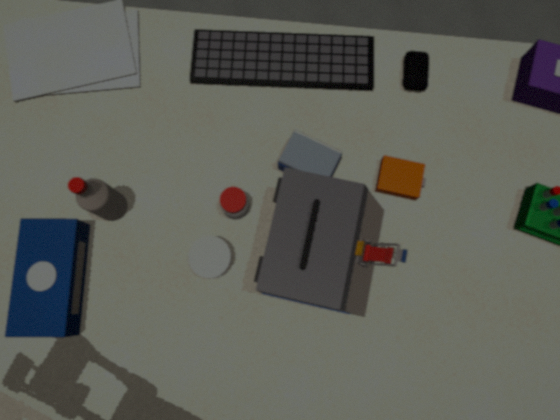

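```bash
cat >> h.py <<'E'
def plan(target,yaw_goal=None):
    """print tool-axes shift to target and roll needed so that jaw axis (tool z) is along world dir yaw_goal (mod pi)"""
    s=readout.observe();M=R.from_rotvec(s["tool_rot"]).as_matrix()
    d=M.T@(np.array(target)-s["tcp_pos"])*1000
    print("t",round(s["time"],2),"tcp",s["tcp_pos"].round(4),"F",s["contact_force"].round(1),"shift mm",d.round(1))
    print(" toolx",M[:,0].round(3),"y",M[:,1].round(3),"z",M[:,2].round(3))
    if yaw_goal is not None:
        j=M.T@np.array([np.cos(yaw_goal),np.sin(yaw_goal),0]);a=np.arctan2(-j[1],j[2])
        print(" roll",[round((a+k*np.pi+1e-9),3) for k in(-1,0,1)],"q",s["joint_pos"].round(2))
E
python3 - <<'E'
from h import *
plan([0.54,-0.27,0.30],np.arctan2(0.19,-0.98))
E
```

```text
t 1.1 tcp [0.1835 0.5713 0.2226] F [-0.1 -0.2 -0.2] shift mm [ -77.4 -596.7 -691.9]
 toolx [ 0. -0. -1.] y [-0.952  0.306 -0.   ] z [ 0.306  0.952 -0.   ]
 roll [np.float64(-4.832), np.float64(-1.69), np.float64(1.452)] q [ 1.2   0.09  1.23 -0.    1.82 -0.06]
```

{"op": "jog_arm", "data": {
  "deltas": [
    [[-30, 0, 0], 0.145],
    [[-30, 0, 0], 0.145],
    [[-20, 0, 0], 0.145],
    [[0, 0, 0], 0.145],
    [[0, 0, 0], 0.145]
  ],
  "fingers": 0
}}

```text
time: 1.6
tcp_pos: [0.1833, 0.5708, 0.3043]
tool_rot: [-0.403, 1.535, 0.4]
contact_force: [0.2, -0.0, 0.4]
finger_gap: 0.0515
```

{"op": "jog_arm", "data": {
  "deltas": [
    [[0, 0, 0], 0.145],
    [[0, 0, 0], 0.145],
    [[0, 0, 0], 0.145],
    [[0, 0, 0], 0.145],
    [[0, 0, 0], 0.145]
  ]
}}

```text
time: 2.1
tcp_pos: [0.1834, 0.5711, 0.3056]
tool_rot: [0.186, 1.563, -0.187]
contact_force: [-0.4, 0.4, -0.2]
finger_gap: 0.0114
```

Run:
```python
from h import *
plan([0.54,-0.27,0.30],np.arctan2(0.19,-0.98))
```

```text
t 2.1 tcp [0.1834 0.5711 0.3056] F [-0.4  0.4 -0.2] shift mm [   6.  -733.4  544.7]
 toolx [-0.    -0.001 -1.   ] y [ 0.236  0.972 -0.001] z [ 0.972 -0.236 -0.   ]
 roll [np.float64(-0.046), np.float64(3.095), np.float64(6.237)] q [1.2  0.13 1.04 0.   1.97 1.44]
```

{"op": "jog_arm", "data": {
  "deltas": [
    [[0, -37, 27], 0],
    [[0, -37, 27], 0],
    [[0, -37, 27], 0],
    [[0, -37, 27], 0],
    [[0, -37, 27], 0]
  ]
}}

```text
time: 2.6
tcp_pos: [0.2705, 0.3567, 0.3005]
tool_rot: [0.179, 1.566, -0.191]
contact_force: [1.2, -1.1, 1.1]
finger_gap: 0.0006
```

{"op": "jog_arm", "data": {
  "deltas": [
    [[0, -37, 27], 0],
    [[0, -37, 27], 0],
    [[0, -37, 27], 0],
    [[0, -37, 27], 0],
    [[0, -37, 27], 0]
  ]
}}

```text
time: 3.1
tcp_pos: [0.3598, 0.1367, 0.3027]
tool_rot: [0.178, 1.562, -0.187]
contact_force: [1.3, 0.2, 0.3]
finger_gap: 0.0005
```

{"op": "jog_arm", "data": {
  "deltas": [
    [[0, -37, 27], 0],
    [[0, -37, 27], 0],
    [[0, -37, 27], 0],
    [[0, -37, 27], 0],
    [[0, -37, 27], 0]
  ]
}}

```text
time: 3.6
tcp_pos: [0.4496, -0.0844, 0.306]
tool_rot: [0.18, 1.555, -0.186]
contact_force: [0.6, 0.5, 0.2]
finger_gap: 0.0002
```

{"op": "jog_arm", "data": {
  "deltas": [
    [[0, -37, 27], 0],
    [[0, -37, 27], 0],
    [[0, -37, 27], 0],
    [[0, 0, 0], 0],
    [[0, 0, 0], 0]
  ]
}}

```text
time: 4.1
tcp_pos: [0.5043, -0.2227, 0.3041]
tool_rot: [0.186, 1.558, -0.192]
contact_force: [-0.2, 0.0, -0.2]
finger_gap: 0.0003
```

```bash
cat > look.py <<'E'
from h import *
import sys
tag=sys.argv[1];cams=sys.argv[2].split(",");qs=sys.argv[3].split(",")
P={}
for n in cams:
    P[n]=read_camera(n);cv2.imwrite(f"pics/{n}{tag}.png",P[n]["pixels"])
for q in qs:
    o=[]
    for n in P:
        r=finder.landmark_of(P[n],q);print(q,n,[(np.round(x["at"],1).tolist(),round(x["score"],2)) for x in r[:2]])
        if r and r[0]["score"]>.3:o.append((P[n],r[0]["at"]))
    if len(o)>=2:
        X=tri(o);print("   ",X.round(4),[np.round(proj(p,X)-u,1).tolist() for p,u in o])
E
python3 look.py 1 scene,top,wrist lever_pivot,lever_tip,loop_bar,loop_tab,keeper
python3 - <<'E'
from h import *
plan([0.55,-0.25,0.30],np.arctan2(0.19,-0.98))
E
```

```text
lever_pivot scene [([265.9, 155.0], 0.75)]
lever_pivot top [([365.6, 252.6], 0.69)]
lever_pivot wrist [([312.2, 65.2], 0.67)]
    [ 0.5709 -0.0939  0.1058] [[-0.1, 0.0], [0.1, -0.5], [-2.2, 0.1]]
lever_tip scene [([259.9, 132.6], 0.93), ([267.0, 150.6], 0.47)]
lever_tip top [([387.1, 257.0], 0.63)]
lever_tip wrist [([318.5, 98.5], 0.91)]
    [ 0.5644 -0.131   0.1342] [[0.2, 0.1], [0.6, -1.2], [-4.3, -0.2]]
loop_bar scene [([267.0, 148.5], 0.72), ([259.2, 121.7], 0.65)]
loop_bar top [([397.4, 253.3], 0.49)]
loop_bar wrist [([319.4, 104.5], 0.83)]
    [ 0.5662 -0.1423  0.088 ] [[-9.0, -3.9], [-9.3, 4.7], [-6.3, 6.6]]
loop_tab scene [([257.0, 113.1], 0.62), ([263.7, 131.3], 0.37)]
loop_tab top [([400.9, 257.4], 0.48)]
loop_tab wrist [([323.1, 117.9], 0.97)]
    [ 0.5606 -0.1489  0.1716] [[0.1, 0.3], [1.2, -0.7], [-4.3, -3.2]]
keeper scene [([269.6, 150.3], 0.96)]
keeper top [([360.0, 245.3], 0.87)]
keeper wrist [([314.3, 32.9], 0.91)]
    [ 0.575  -0.0731  0.1449] [[-1.6, -0.5], [-1.4, 1.1], [-0.6, 0.5]]
t 5.0 tcp [ 0.5043 -0.222   0.3044] F [-0.6 -0.  -0.7] shift mm [  4.8 -16.4  51. ]
 toolx [ 0.005 -0.005 -1.   ] y [ 0.237  0.971 -0.003] z [ 0.971 -0.237  0.006]
 roll [np.float64(-0.048), np.float64(3.094), np.float64(6.235)] q [-0.48 -0.01  1.19 -0.    1.96 -0.24]
```

View pics/wrist1.png

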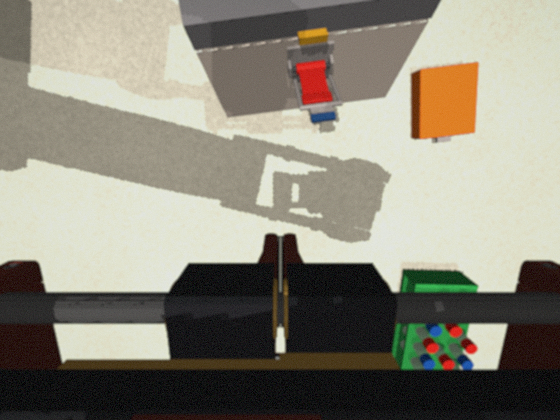

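Run:
```python
from h import *
p=read_camera("wrist");cv2.imwrite("pics/wrist2.png",cv2.resize(p["pixels"][0:150,160:480],None,fx=2.5,fy=2.5))
E=np.array(p["extrinsics"]);K=np.array(p["camera_matrix"]);C=-E[:3,:3].T@E[:3,3]
def bp(u,z):
    d=E[:3,:3].T@np.linalg.solve(K,[u[0],u[1],1]);return (C+d*(z-C[2])/d[2])
print(C,E[2,:3])
a,b=bp((228,116),0),bp((390,97),0);print(a,b,np.linalg.norm(a-b),(a-b)/np.linalg.norm(a-b))
```

```text
[ 0.5201952  -0.15218947  0.46547836] [-0.05646265 -0.25376138 -0.96561749]
[ 0.45034833 -0.11677307  0.        ] [ 0.69350359 -0.1482437   0.        ] 0.2451833664563401 [-0.99172822  0.12835548  0.        ]
```

View pics/wrist2.png

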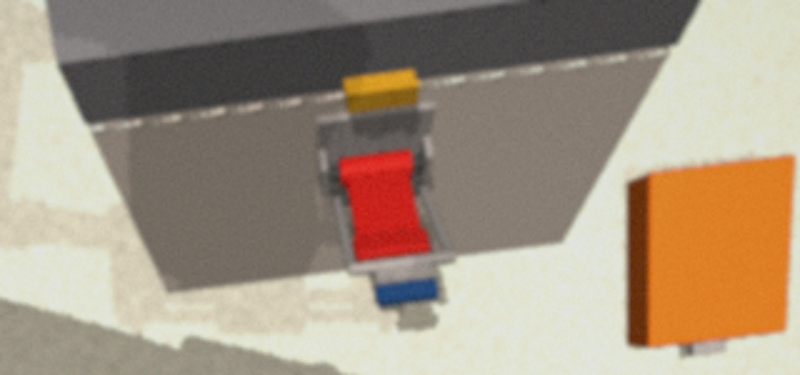

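Run:
```python
from h import *
plan([0.554,-0.200,0.155],-0.156)
```

```text
t 5.05 tcp [ 0.5043 -0.222   0.3045] F [ 0.1 -0.7  0.2] shift mm [149.6  33.6  42.2]
 toolx [ 0.005 -0.005 -1.   ] y [ 0.237  0.971 -0.003] z [ 0.971 -0.237  0.006]
 roll [np.float64(-3.225), np.float64(-0.084), np.float64(3.058)] q [-0.48 -0.01  1.19 -0.    1.96 -0.24]
```

{"op": "jog_arm", "data": {
  "deltas": [
    [[0, 0, 0], -0.083],
    [[0, 0, 0], 0]
  ]
}}

```text
time: 5.25
tcp_pos: [0.5043, -0.2221, 0.3044]
tool_rot: [0.118, 1.562, -0.125]
contact_force: [-0.2, 0.5, -0.5]
finger_gap: 0.0009
```

Run:
```python
from h import *
plan([0.554,-0.200,0.155],-0.156)
```

```text
t 5.25 tcp [ 0.5043 -0.2221  0.3044] F [-0.2  0.5 -0.5] shift mm [149.5  30.   44.9]
 toolx [ 0.005 -0.004 -1.   ] y [ 0.154  0.988 -0.004] z [ 0.988 -0.154  0.005]
 roll [np.float64(-3.14), np.float64(0.001), np.float64(3.143)] q [-0.48 -0.01  1.19 -0.    1.96 -0.32]
```

{"op": "jog_arm", "data": {
  "deltas": [
    [[0, 0, 45], 0],
    [[40, 15, 0], 0],
    [[40, 15, 0], 0],
    [[35, 0, 0], 0],
    [[30, 0, 0], 0]
  ]
}}

```text
time: 5.75
tcp_pos: [0.5615, -0.2023, 0.1569]
tool_rot: [0.126, 1.556, -0.136]
contact_force: [-0.4, 0.4, -0.5]
finger_gap: 0.0003
```

```bash
python3 look.py 3 scene,top,wrist loop_tab
python3 - <<'E'
from h import *
plan([0.554,-0.200,0.155],-0.156)
i=cv2.imread("pics/wrist3.png");cv2.imwrite("pics/wrist3c.png",cv2.resize(i[0:300,120:480],None,fx=2,fy=2))
E
```

```text
loop_tab scene []
loop_tab top [([407.0, 253.4], 0.74), ([400.1, 253.2], 0.64)]
loop_tab wrist [([273.0, 172.7], 0.92)]
    [ 0.5641 -0.1491  0.1999] [[-0.5, -0.3], [-2.5, 5.7]]
t 6.05 tcp [ 0.5624 -0.2033  0.1624] F [0.4 0.3 0.3] shift mm [ 7.2  1.9 -8.9]
 toolx [ 0.015 -0.009 -1.   ] y [ 0.166  0.986 -0.007] z [ 0.986 -0.166  0.017]
 roll [np.float64(-3.152), np.float64(-0.011), np.float64(3.131)] q [-0.4   0.07  1.36 -0.    1.69 -0.24]
```

View pics/wrist3c.png

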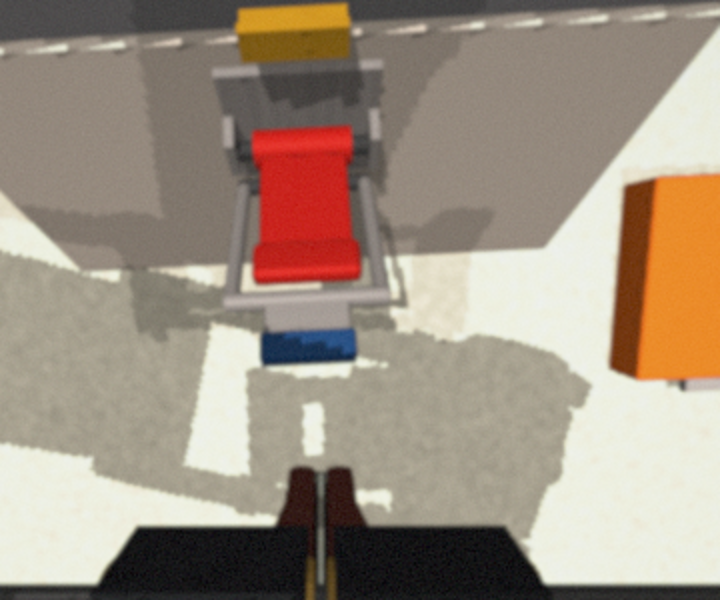

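{"op": "jog_arm", "data": {
  "deltas": [
    [[7, 0, -6], -0.035],
    [[2, 8, 0], 0],
    [[0, 8, 0], 0],
    [[0, 0, 0], 0]
  ]
}}

```text
time: 6.45
tcp_pos: [0.562, -0.1869, 0.163]
tool_rot: [0.095, 1.538, -0.115]
contact_force: [0.4, -0.3, 0.9]
finger_gap: 0.0008
```

Run:
```python
from h import *
plan([0.554,-0.150,0.155],-0.13)
i=read_camera("wrist")["pixels"];cv2.imwrite("pics/wrist4c.png",cv2.resize(i[0:300,120:480],None,fx=2,fy=2))
```

```text
t 6.45 tcp [ 0.562  -0.1869  0.163 ] F [ 0.4 -0.3  0.9] shift mm [  7.2  35.6 -13.1]
 toolx [ 0.029 -0.015 -0.999] y [ 0.134  0.991 -0.01 ] z [ 0.991 -0.134  0.031]
 roll [np.float64(-3.146), np.float64(-0.005), np.float64(3.137)] q [-0.38  0.04  1.39 -0.    1.68 -0.24]
```

View pics/wrist4c.png

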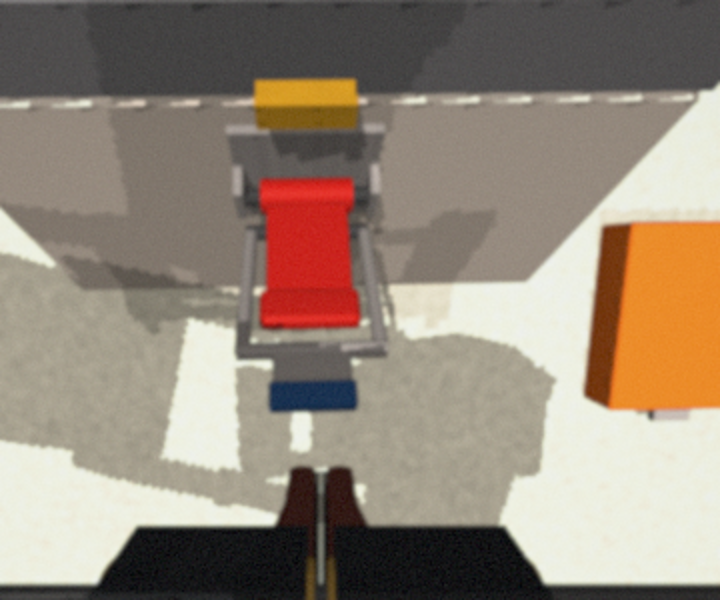

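{"op": "jog_arm", "data": {
  "deltas": [
    [[10, 0, -3], 0],
    [[0, 0, 0], 0]
  ]
}}

```text
time: 6.7
tcp_pos: [0.5597, -0.187, 0.1531]
tool_rot: [0.095, 1.537, -0.116]
contact_force: [-0.1, 0.5, -0.4]
finger_gap: 0.0004
```

Run:
```python
from h import *
plan([0.554,-0.150,0.155],-0.13)
```

```text
t 6.7 tcp [ 0.5597 -0.187   0.1531] F [-0.1  0.5 -0.4] shift mm [ -2.6  35.8 -10.5]
 toolx [ 0.031 -0.016 -0.999] y [ 0.134  0.991 -0.011] z [ 0.99  -0.134  0.032]
 roll [np.float64(-3.146), np.float64(-0.005), np.float64(3.137)] q [-0.38  0.03  1.42 -0.    1.66 -0.24]
```

{"op": "jog_arm", "data": {
  "deltas": [
    [[0, 12, 0], 0],
    [[0, 12, 0], 0],
    [[0, 12, 0], 0],
    [[0, 0, 0], 0]
  ]
}}

```text
time: 7.1
tcp_pos: [0.5646, -0.1482, 0.152]
tool_rot: [0.096, 1.538, -0.116]
contact_force: [-0.4, -0.7, -0.7]
finger_gap: 0.0003
```

Run:
```python
from h import *
plan([0.554,-0.150,0.155],-0.13)
i=read_camera("wrist")["pixels"];cv2.imwrite("pics/wrist5c.png",cv2.resize(i[0:300,120:480],None,fx=2,fy=2))
```

```text
t 7.1 tcp [ 0.5646 -0.1482  0.152 ] F [-0.4 -0.7 -0.7] shift mm [ -3.3  -3.3 -10.2]
 toolx [ 0.03  -0.015 -0.999] y [ 0.135  0.991 -0.011] z [ 0.99  -0.135  0.031]
 roll [np.float64(-3.147), np.float64(-0.006), np.float64(3.136)] q [-0.31  0.01  1.44 -0.01  1.66 -0.18]
```

View pics/wrist5c.png

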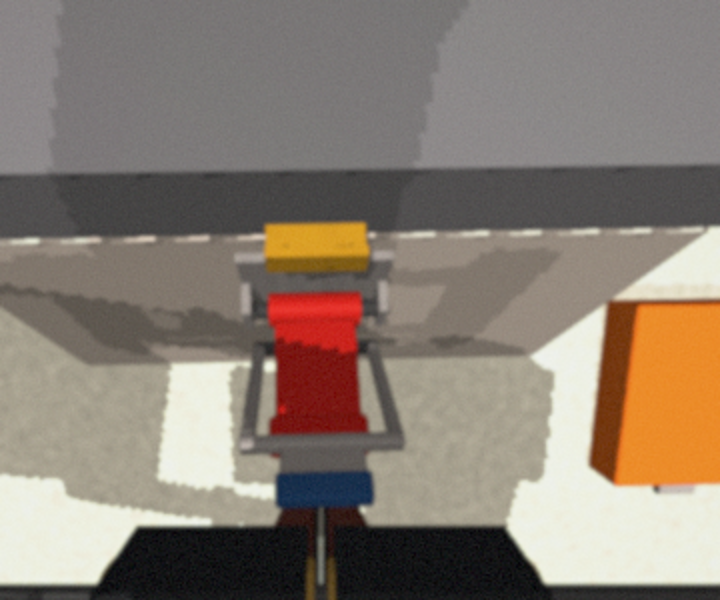

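{"op": "jog_arm", "data": {
  "deltas": [
    [[0, 11, 0], 0],
    [[0, 11, 0], 0],
    [[0, 11, 0], 0],
    [[0, 0, 0], 0]
  ]
}}

```text
time: 7.55
tcp_pos: [0.5695, -0.1132, 0.1517]
tool_rot: [0.096, 1.537, -0.116]
contact_force: [0.7, 0.2, -0.1]
finger_gap: 0.0006
```

Run:
```python
from h import *
plan([0.554,-0.150,0.155],-0.13)
i=read_camera("wrist")["pixels"];cv2.imwrite("pics/wrist6c.png",cv2.resize(i[50:350,120:480],None,fx=2,fy=2))
```

```text
t 7.55 tcp [ 0.5695 -0.1132  0.1517] F [ 0.7  0.2 -0.1] shift mm [ -3.2 -38.6 -10.3]
 toolx [ 0.03  -0.015 -0.999] y [ 0.136  0.991 -0.011] z [ 0.99  -0.135  0.032]
 roll [np.float64(-3.148), np.float64(-0.006), np.float64(3.136)] q [-0.25  0.01  1.44 -0.01  1.66 -0.12]
```

View pics/wrist6c.png

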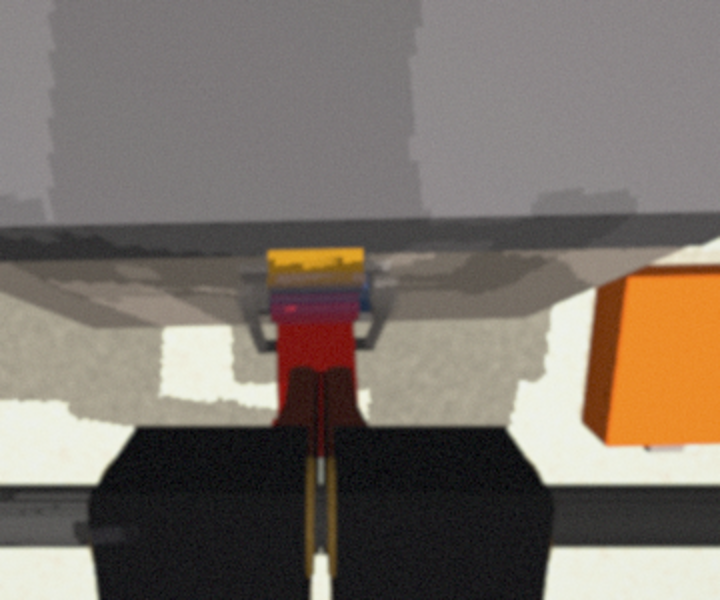

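{"op": "jog_arm", "data": {
  "deltas": [
    [[-10, -20, 0], 0],
    [[-10, -25, 0], 0],
    [[0, -25, 0], 0],
    [[0, 0, 0], 0]
  ]
}}

```text
time: 8.0
tcp_pos: [0.559, -0.1844, 0.1728]
tool_rot: [0.093, 1.538, -0.116]
contact_force: [0.4, 1.0, -0.1]
finger_gap: 0.0006
```

```bash
python3 look.py 7 scene,top,wrist lever_pivot,lever_tip,loop_bar,loop_tab,keeper
python3 - <<'E'
from h import *
plan([0.554,-0.150,0.155],-0.13)
i=cv2.imread("pics/wrist7.png");cv2.imwrite("pics/wrist7c.png",cv2.resize(i[0:300,120:480],None,fx=2,fy=2))
E
```

```text
lever_pivot scene [([265.6, 155.9], 0.75)]
lever_pivot top [([364.8, 253.6], 0.59)]
lever_pivot wrist [([277.9, 105.2], 0.66)]
    [ 0.57   -0.0944  0.1011] [[0.6, 0.3], [0.8, -0.7], [-2.1, -0.9]]
lever_tip scene [([257.1, 131.5], 0.55)]
lever_tip top [([388.9, 257.7], 0.59)]
lever_tip wrist [([278.6, 159.8], 0.63)]
    [ 0.5651 -0.135   0.1333] [[1.9, 0.4], [0.8, -2.0], [-1.0, 4.6]]
loop_bar scene [([271.8, 149.0], 0.5)]
loop_bar top [([357.0, 245.6], 0.47)]
loop_bar wrist [([276.1, 40.6], 0.58)]
    [ 0.5728 -0.0661  0.1546] [[-1.3, -0.5], [-1.4, 0.9], [-0.6, 1.8]]
loop_tab scene [([273.2, 149.2], 0.44)]
loop_tab top [([353.5, 250.2], 0.65)]
loop_tab wrist [([278.7, 25.8], 0.92)]
    [ 0.5688 -0.0611  0.1561] [[0.2, -0.2], [-0.6, -2.0], [-11.8, 6.6]]
keeper scene [([267.3, 149.9], 0.89)]
keeper top [([400.1, 179.0], 0.62), ([209.9, 256.9], 0.44)]
keeper wrist [([280.1, 57.3], 0.7)]
    [ 0.629  -0.0791  0.2224] [[-28.7, -20.3], [-28.5, 31.4], [169.9, -50.4]]
t 8.9 tcp [ 0.5595 -0.1817  0.1727] F [-0.4  0.2  0.2] shift mm [ 17.1  30.9 -10.1]
 toolx [ 0.029 -0.015 -0.999] y [ 0.13   0.991 -0.011] z [ 0.991 -0.13   0.031]
 roll [np.float64(-3.142), np.float64(-0.0), np.float64(3.141)] q [-0.37  0.02  1.39 -0.    1.7  -0.24]
```

View pics/wrist7c.png

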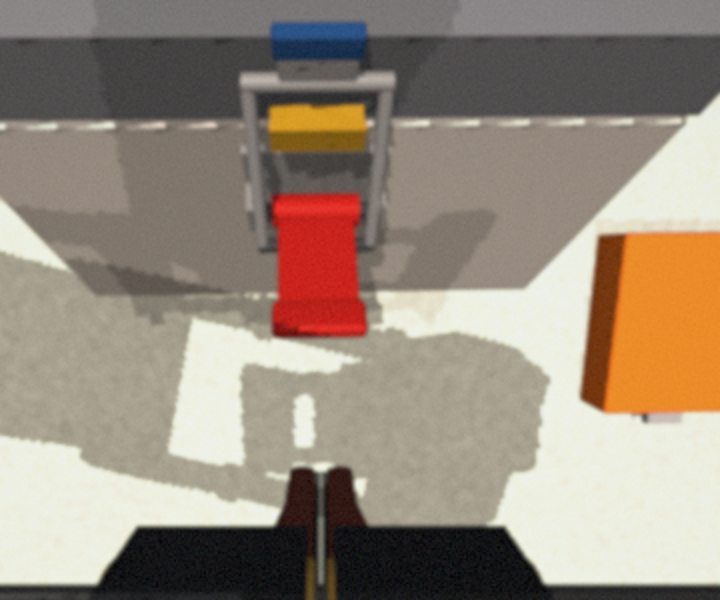

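{"op": "jog_arm", "data": {
  "deltas": [
    [[0, 24, 0], 0],
    [[0, 24, 0], 0],
    [[15, 0, 0], 0],
    [[12, 0, 0], 0],
    [[0, 0, 0], 0]
  ]
}}

```text
time: 9.4
tcp_pos: [0.5665, -0.1348, 0.1431]
tool_rot: [0.092, 1.538, -0.114]
contact_force: [-0.2, 0.0, -0.7]
finger_gap: 0.0003
```

```bash
cat > st.py <<'E'
from h import *
import sys
s=readout.observe();P=np.array([.571,-.094,.102]);d=s["tcp_pos"]-P
print("t",s["time"],"c",-(d[:2]@[.13,.99])*1e3,"z",d[2]*1e3,"lat",(d[:2]@[.99,-.13])*1e3,s["contact_force"].round(1),"rot",R.from_rotvec(s["tool_rot"]).as_matrix()[:,0].round(3))
if len(sys.argv)>1:
    i=read_camera("wrist")["pixels"];cv2.imwrite(f"pics/w{sys.argv[1]}.png",cv2.resize(i[50:350,120:480],None,fx=2,fy=2))
E
python3 st.py 8
```

```text
t 9.4 c 40.95248316607597 z 41.090583054705796 lat 0.8803881408128632 [-0.2  0.  -0.7] rot [ 0.029 -0.016 -0.999]
```

View pics/w8.png

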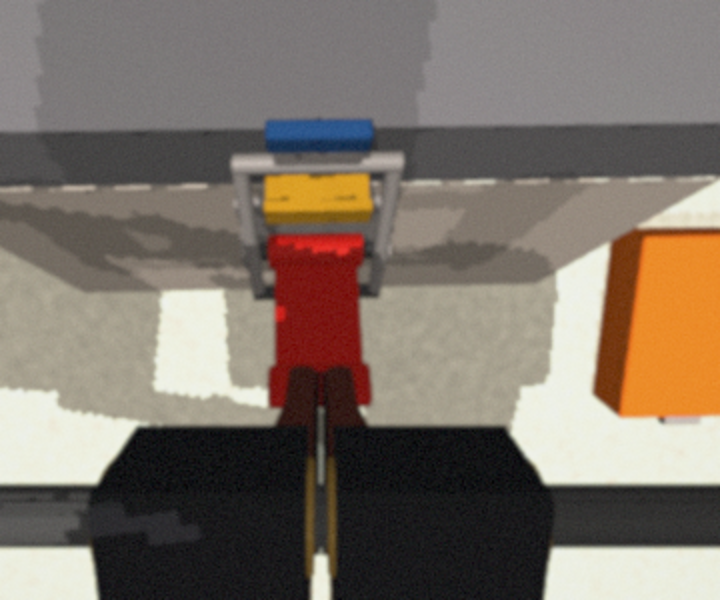

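{"op": "jog_arm", "data": {
  "deltas": [
    [[10, 0, 0], 0],
    [[10, 0, 0], 0],
    [[0, 0, 0], 0]
  ]
}}

```text
time: 9.75
tcp_pos: [0.5672, -0.1376, 0.1229]
tool_rot: [0.093, 1.537, -0.118]
contact_force: [-0.9, 0.3, -0.3]
finger_gap: 0.0009
```

```bash
python3 st.py 9
```

```text
t 9.75 c 43.6973960934502 z 20.85030025633798 lat 1.9553885647358888 [-0.9  0.3 -0.3] rot [ 0.03  -0.018 -0.999]
```

View pics/w9.png

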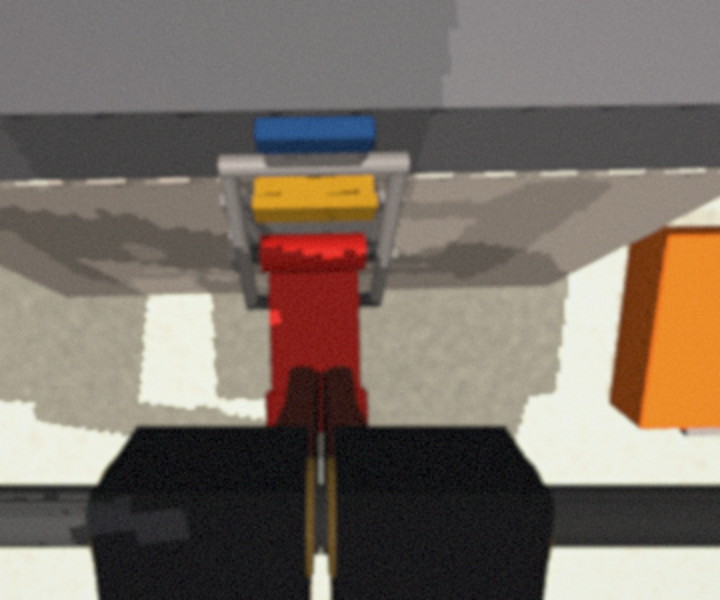

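{"op": "jog_arm", "data": {
  "deltas": [
    [[9, 1, -2], 0],
    [[9, 1, 0], 0],
    [[0, 0, 0], 0]
  ]
}}

```text
time: 10.1
tcp_pos: [0.5664, -0.1358, 0.1044]
tool_rot: [0.093, 1.535, -0.118]
contact_force: [0.0, -0.9, -0.6]
finger_gap: 0.0001
```

```bash
python3 st.py 10
```

```text
t 10.1 c 41.96501929757402 z 2.4160527279836614 lat 0.8525298618321315 [ 0.  -0.9 -0.6] rot [ 0.032 -0.018 -0.999]
```

View pics/w10.png

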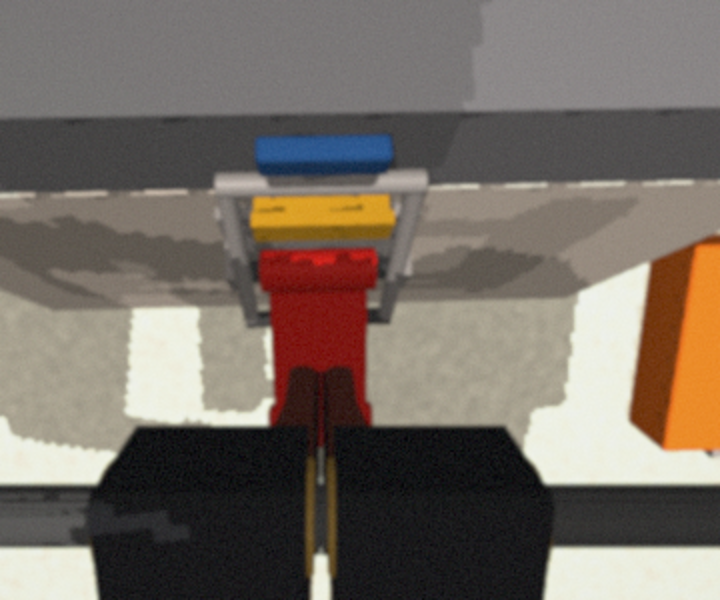

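{"op": "jog_arm", "data": {
  "deltas": [
    [[9, 0, 0], 0],
    [[9, 0, 0], 0],
    [[0, 0, 0], 0]
  ]
}}

```text
time: 10.45
tcp_pos: [0.5681, -0.136, 0.0874]
tool_rot: [0.093, 1.532, -0.118]
contact_force: [-0.0, 0.1, 0.4]
finger_gap: 0.0007
```

```bash
python3 st.py 11
```

```text
t 10.45 c 41.90657016394404 z -14.566216453178308 lat 2.593626585347246 [-0.   0.1  0.4] rot [ 0.035 -0.018 -0.999]
```

View pics/w11.png

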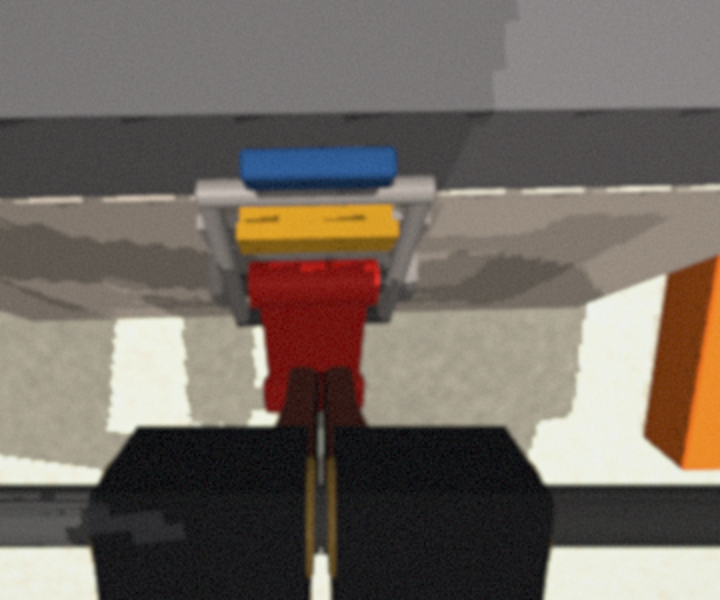

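{"op": "jog_arm", "data": {
  "deltas": [
    [[7, 0, -2], 0],
    [[6, 0, -1], 0],
    [[0, 0, 0], 0]
  ]
}}

```text
time: 10.8
tcp_pos: [0.5656, -0.1361, 0.0739]
tool_rot: [0.092, 1.531, -0.118]
contact_force: [0.3, -0.2, 0.7]
finger_gap: 0.0004
```

```bash
python3 st.py 12
```

```text
t 10.8 c 42.37021127465057 z -28.05247251690178 lat 0.16504254572542085 [ 0.3 -0.2  0.7] rot [ 0.036 -0.019 -0.999]
```

View pics/w12.png

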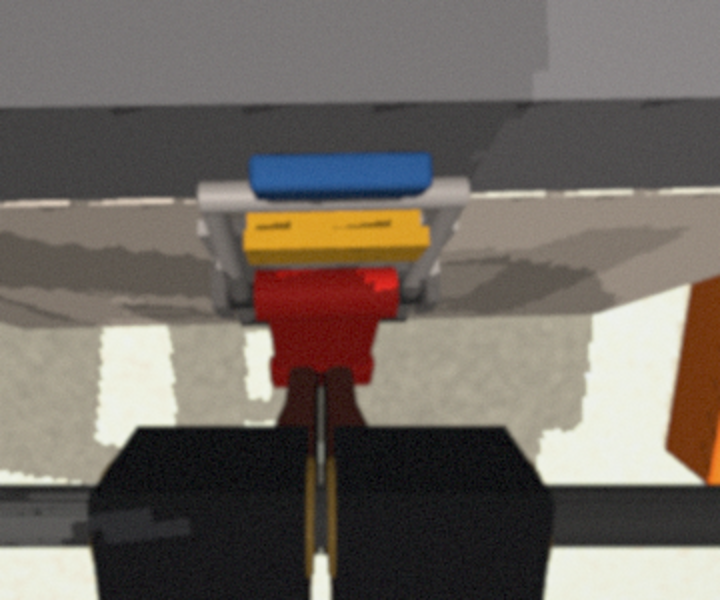

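{"op": "jog_arm", "data": {
  "deltas": [
    [[6, 3, 0], 0],
    [[5, 4, 0], 0],
    [[0, 0, 0], 0]
  ]
}}

```text
time: 11.15
tcp_pos: [0.5672, -0.1294, 0.0629]
tool_rot: [0.092, 1.53, -0.119]
contact_force: [-0.6, -2.4, 3.1]
finger_gap: 0.0006
```

```bash
python3 st.py 13
```

```text
t 11.15 c 35.54231131637131 z -39.11892792079357 lat 0.8860649955413534 [-0.6 -2.4  3.1] rot [ 0.037 -0.02  -0.999]
```

View pics/w13.png

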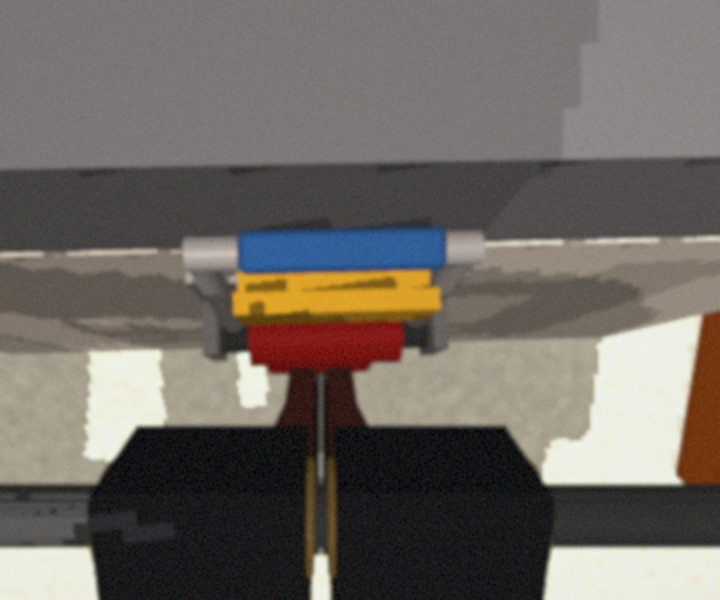

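{"op": "jog_arm", "data": {
  "deltas": [
    [[2, 5, 0], 0],
    [[0, 5, 0], 0],
    [[0, 0, 0], 0]
  ]
}}

```text
time: 11.5
tcp_pos: [0.5671, -0.1298, 0.0633]
tool_rot: [0.08, 1.53, -0.14]
contact_force: [0.3, -0.2, 0.8]
finger_gap: 0.0007
```

```bash
python3 st.py 14
```

```text
t 11.5 c 35.908627895599835 z -38.67255108596861 lat 0.818717547837904 [ 0.3 -0.2  0.8] rot [ 0.035 -0.041 -0.999]
```

View pics/w14.png

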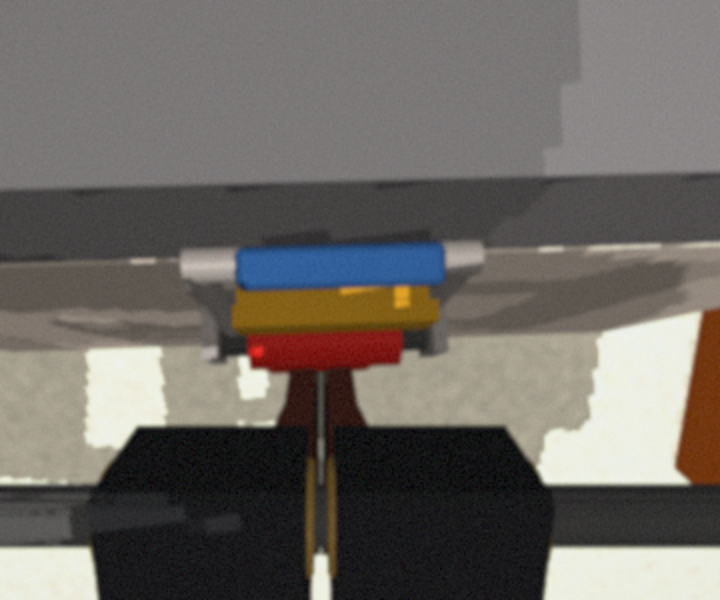

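```bash
python3 look.py 15 scene,top lever_tip,loop_bar,keeper
python3 - <<'E'
from h import *
s=readout.observe();print(s["joint_pos"].round(3),s["joint_torque"].round(1),s["torque"].round(2),s["contact_force"])
i=cv2.imread("pics/scene15.png");cv2.imwrite("pics/scene15c.png",cv2.resize(i[30:250,150:430],None,fx=2.8,fy=2.7))
E
```

```text
lever_tip scene []
lever_tip top []
loop_bar scene [([267.2, 153.3], 0.52)]
loop_bar top [([358.2, 248.3], 0.41), ([210.7, 256.4], 0.24)]
    [ 0.5744 -0.0756  0.131 ] [[0.7, 0.2], [0.5, -0.6]]
keeper scene [([266.1, 151.5], 0.88)]
keeper top [([360.3, 247.3], 0.74)]
    [ 0.5759 -0.0786  0.1344] [[0.4, 0.1], [0.3, -0.4]]
[-0.265  0.031  1.577 -0.029  1.489 -0.123] [  3.6 -40.3 -38.9   2.1  -0.1   0. ] [-1.21  0.33 -0.06] [-0.79900953 -6.14353203  1.21256416]
```

View pics/scene15c.png

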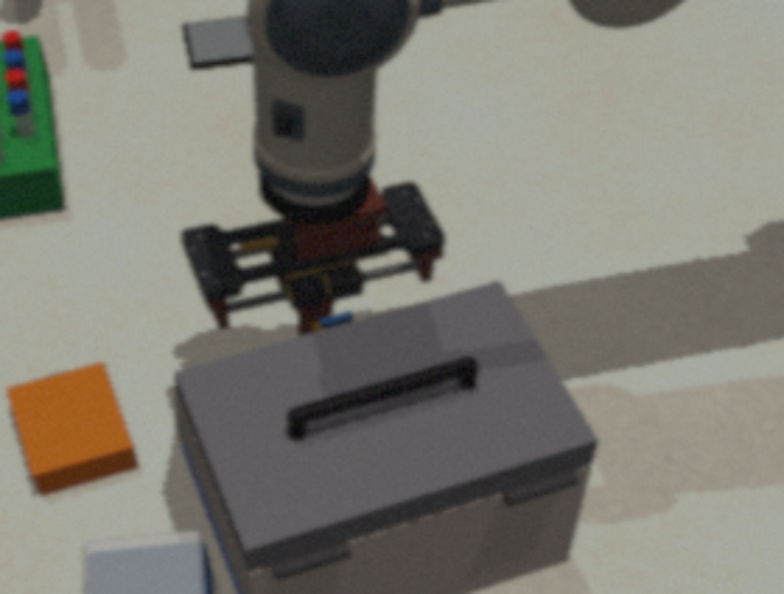

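View pics/top15.png

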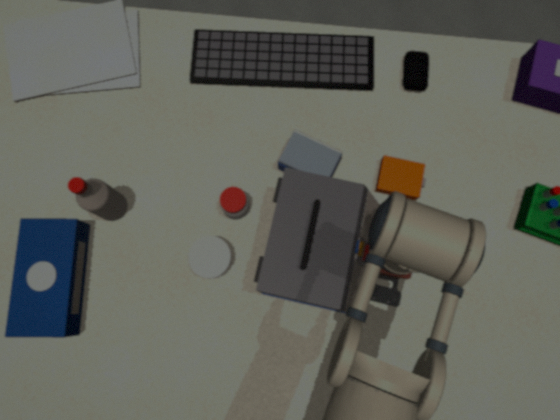

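{"op": "jog_arm", "data": {
  "deltas": [
    [[3, 12, 0], 0],
    [[3, 12, 0], 0]
  ]
}}

```text
time: 12.15
tcp_pos: [0.568, -0.1267, 0.0623]
tool_rot: [0.056, 1.53, -0.179]
contact_force: [-18.1, -41.6, 19.8]
finger_gap: 0.0006
```

```bash
python3 st.py 16
```

```text
t 12.15 c 32.77920273298175 z -39.7362681480409 lat 1.3101357487485785 [-18.1 -41.6  19.8] rot [ 0.031 -0.081 -0.996]
```

View pics/w16.png

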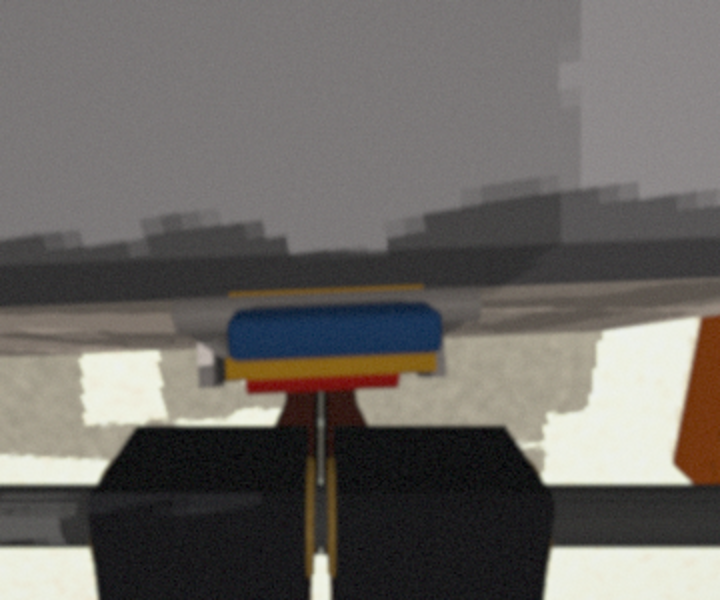

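{"op": "jog_arm", "data": {
  "deltas": [
    [[0, -10, 0], 0],
    [[0, -20, 0], 0],
    [[0, -25, 0], 0],
    [[-20, -25, 0], 0],
    [[-30, -25, 0], 0]
  ]
}}

```text
time: 12.7
tcp_pos: [0.5479, -0.2259, 0.116]
tool_rot: [0.057, 1.538, -0.174]
contact_force: [0.3, -0.5, -0.1]
finger_gap: 0.0002
```

{"op": "jog_arm", "data": {
  "deltas": [
    [[-40, 0, 0], 0],
    [[-40, 0, 0], 0],
    [[-40, 0, 0], 0],
    [[0, 0, 0], 0]
  ]
}}

```text
time: 13.1
tcp_pos: [0.5453, -0.2166, 0.2411]
tool_rot: [0.062, 1.536, -0.171]
contact_force: [0.4, 0.2, 0.2]
finger_gap: 0.0005
```

```bash
python3 look.py 17 scene,top,wrist lever_pivot,lever_tip,loop_bar,loop_tab,keeper
python3 - <<'E'
from h import *
plan([0.554,-0.150,0.155],-0.13)
i=cv2.imread("pics/wrist17.png");cv2.imwrite("pics/wrist17c.png",cv2.resize(i[0:260,150:450],None,fx=2.3,fy=2.3))
E
```

```text
lever_pivot scene []
lever_pivot top [([363.7, 253.8], 0.77), ([370.0, 258.1], 0.19)]
lever_pivot wrist [([286.4, 56.8], 0.84), ([286.2, 12.4], 0.24)]
    [ 0.5702 -0.0927  0.0895] [[-0.0, -0.5], [-2.4, 0.8]]
lever_tip scene []
lever_tip top [([370.5, 261.9], 0.69)]
lever_tip wrist [([287.1, 85.0], 0.81), ([285.3, 9.6], 0.71)]
    [ 0.5636 -0.1151  0.044 ] [[-0.2, -1.9], [-7.8, 2.7]]
loop_bar scene [([272.8, 151.4], 0.38)]
loop_bar top [([356.9, 247.6], 0.62), ([306.1, 163.9], 0.52)]
loop_bar wrist [([287.2, 11.3], 0.57)]
    [ 0.5706 -0.069   0.1427] [[-1.9, -0.2], [-0.8, 1.0], [-4.4, -1.6]]
loop_tab scene [([269.6, 151.2], 0.36)]
loop_tab top [([357.6, 247.5], 0.55)]
loop_tab wrist [([287.3, 4.4], 0.61)]
    [ 0.5733 -0.0692  0.1452] [[0.0, -0.5], [-1.0, -0.5], [-0.6, 4.1]]
keeper scene [([282.3, 223.3], 0.7), ([267.6, 152.1], 0.68)]
keeper top [([356.1, 245.9], 0.6)]
keeper wrist [([287.1, 16.6], 0.95)]
    [ 0.5876 -0.0518 -0.0473] [[-12.5, -9.6], [-20.0, 4.8], [1.3, 21.9]]
t 14.0 tcp [ 0.5435 -0.217   0.2341] F [-0.9 -0.8 -0.2] shift mm [74.5 72.9 -1.6]
 toolx [ 0.016 -0.069 -0.997] y [ 0.15   0.987 -0.066] z [ 0.989 -0.148  0.026]
 roll [np.float64(-3.162), np.float64(-0.021), np.float64(3.121)] q [-0.4   0.02  1.29 -0.06  1.79 -0.27]
```

View pics/wrist17c.png

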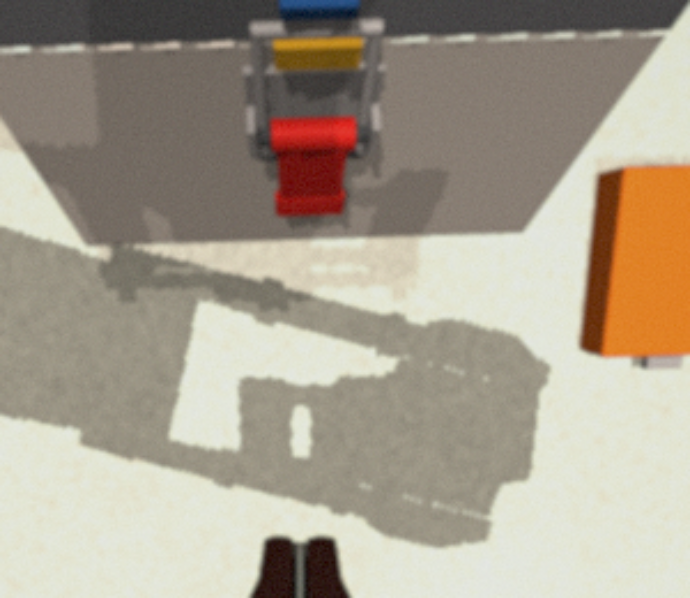

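{"op": "jog_arm", "data": {
  "deltas": [
    [[0, 30, 0], 0],
    [[0, 0, 0], 0],
    [[0, 0, 0], 0]
  ]
}}

```text
time: 14.3
tcp_pos: [0.548, -0.1873, 0.2322]
tool_rot: [0.065, 1.546, -0.171]
contact_force: [0.1, 0.8, -0.5]
finger_gap: 0.0005
```

```bash
cat > model.py <<'E'
from h import *
import sys
from scipy.optimize import least_squares
p=read_camera("wrist");i=p["pixels"];tag=sys.argv[1]
res={}
for q in ["lever_pivot","lever_tip","loop_bar","loop_tab","keeper"]:
    r=finder.landmark_of(p,q)
    if r: res[q]=r[0]["at"];print(q,np.round(r[0]["at"],1),round(r[0]["score"],2))
ex=np.array([.13,.99,0]);u=.423*ex+np.array([0,0,.906]);n=-.906*ex+np.array([0,0,.423])
def pts(P,a,b): # b= loop angle from upslope outward
    d=lambda t:-np.cos(t)*u+np.sin(t)*n
    pin=P+.015*d(a-.12);ld=np.cos(b)*u+np.sin(b)*n;lo=-np.sin(b)*u+np.cos(b)*n
    bar=pin+.06*ld
    return dict(lever_pivot=P,lever_tip=P+.05*d(a),loop_bar=bar,loop_tab=bar+.012*ld+.004*lo)
def f(v):
    m=pts(np.array([v[0],v[1],.103]),v[2],v[3])
    return np.concatenate([proj(p,m[k])-res[k] for k in m if k in res])
s=least_squares(f,[.571,-.094,0.2,0],loss="soft_l1");print("fit",s.x.round(4),f(s.x).round(1))
for a in(0,.3,.6):
    s=least_squares(lambda v:f([v[0],v[1],a,v[2]]),[.571,-.094,0]);print(a,s.x.round(4),s.cost.round(1))
j=cv2.resize(i[0:260,150:450],None,fx=2.3,fy=2.3);cv2.imwrite(f"pics/m{tag}.png",j)
E
python3 model.py 18
```

```text
lever_pivot [286.4  89.9] 0.93
lever_tip [282.6 113.5] 0.87
loop_bar [288.8  52.5] 0.61
loop_tab [286.2  47.6] 0.81
keeper [288.8  60.2] 0.73
fit [ 0.5705 -0.0923  0.0009 -0.0528] [-1.  -0.1  1.2 -0.1 -1.7  0.9  1.8 -0.6]
0 [ 0.5705 -0.0923 -0.0532] 4.8
0.3 [ 0.571  -0.0873 -0.0279] 50.7
0.6 [ 0.5713 -0.0832 -0.0033] 154.4
```

View pics/m18.png

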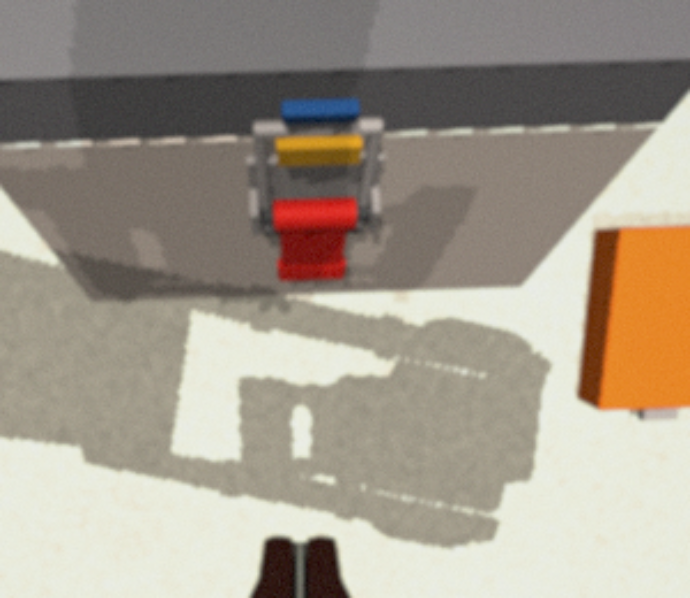

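```bash
cat > c.py <<'E'
import sys;sys.argv=["x","19"]
exec(open("model.py").read())
P=np.array([.5705,-.0923,.103]);m=pts(P,0,-.053);b=m["loop_bar"]
for nm,du,dn in[("bar",0,0),("liptop inner",.003,.0035),("liptop outer",.003,.0065),("lip bottom outer",-.008,.0065),("face @seat",0,-.006)]:
    print(nm,proj(p,b+du*u+dn*n).round(1))
j=cv2.resize(i[35:90,245:325],None,fx=9,fy=9,interpolation=cv2.INTER_CUBIC);cv2.imwrite("pics/z19.png",j)
E
python3 c.py
```

```text
lever_pivot [289.  90.] 0.76
lever_tip [282.1 112.6] 0.77
loop_bar [288.1  55.2] 0.6
loop_tab [289.3  56.8] 0.7
keeper [290.9  56.8] 0.85
fit [ 0.5713 -0.0929 -0.0214  0.0405] [-2.8 -0.1  2.4 -0.1  0.2  4.7 -0.1 -1.1]
0 [ 0.5715 -0.0923  0.0316] 16.8
0.3 [ 0.572  -0.0873  0.0547] 70.0
0.6 [ 0.5723 -0.0832  0.0769] 179.5
bar [287.   52.6]
liptop inner [287.3  54.5]
liptop outer [287.4  58.2]
lip bottom outer [286.8  66.9]
face @seat [286.7  45.2]
```

View pics/z19.png

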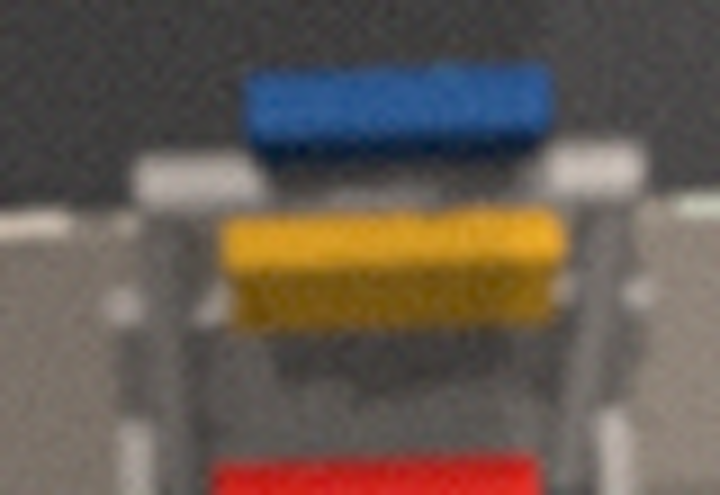

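Run:
```python
from h import *
P={n:read_camera(n) for n in("scene","top")}
for q in ["jar","tipbox","slidebox","dishes"]:
    print(q,[np.round(finder.landmark_of(P[n],q)[0]["at"],1).tolist() if finder.landmark_of(P[n],q) else None for n in P])
s=readout.observe();print(s["contact_force"],s["tcp_pos"],s["time"])
print(finish_job())
```

```text
jar [[293.0, 304.6], [236.6, 205.2]]
tipbox [[206.4, 265.3], [308.6, 166.9]]
slidebox [[176.4, 193.9], [398.3, 178.4]]
dishes [[356.9, 292.0], None]
[ 0.64070141 -0.21059964 -0.52072221] [ 0.5479583  -0.18723179  0.23209954] 15.75
the job is handed in; nothing more can be done
None
```

I latched the carrier and handed the job in at about 15.8 s, but I inferred the lid's tightness rather than measuring it. I swung the loop over the keeper with the shut fingers. I then pressed the lever down and in to its stop and backed the gripper well clear.

**Lever:** On the last press the wrist force rose to about 50 N (limit 120 N) as the lever met its stop. After I let go, two wrist pictures fitted a lever angle of 0.00 and -0.02 rad, so it looks shut.

**Bar in the keeper:** The close-up shows the bar just behind the yellow lip. The spacing in the picture was 2–4 pixels wider than my model predicted. The loop's fitted angle also differed between the two pictures (-0.05 and +0.04 rad). I put both down to detector noise and the lip's unknown thickness.

**Lid:** I did not measure the hinge angle. I take it as pulled tight because the lever stayed shut for about 3.5 s after I let go.

**Bystanders:** The jar, tip box and slide box were found within about 4 pixels of where they started. The dishes were unmoved in the scene view, but the top view missed them at the end.

**Contact:** The wrist force was near zero at hand-in, with the gripper about 10 cm from the latch.

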